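# Set the hob and hold the spatula ready over the pan

### The job

Turn the knob of the table hob until its white line points at the three-dot mark. Then draw the square-ended spatula up out of its rack and hold it ready over the pan: blade down, slanting at about 45 degrees, the middle of the blade's end above the middle of the pan and a few centimetres higher than the rim, touching nothing but the gripper. Finish while still holding it there, and leave the knob at three dots and the pan, the round-ended spoon, the salt mill and the lemon where they are.

Things in the scene. Friction and masses are not known exactly. Their poses are not given: they have to be found in the camera images.
- hob: Fixed low table hob, white with a steel top, 300 (x) x 210 (y) x 45 mm high. Origin: centre of its underside; x from the knob edge near the robot to the back, z up. Knob axis at x = -118 mm. Dark cooking plate, 156 mm across, 6 mm high, at x = +55 mm. Round the knob are five marks: off (a short bar), then one, two, three and four black dots in radial rows.
- knob (a joint): Angle of the hob's knob, rad, growing clockwise seen from above: 0 off, 0.5 one dot, 1.0 two dots, 1.5 three dots, 2.0 four dots. Clicks at every mark (about 0.06 N m to pass); let go within 0.15 rad of a mark it settles there. Starts at off, one or two dots. At value q its white line points 1.0 - q counter-clockwise of the hob's x axis.
- knob_grip (a point): Point on the knob's vertical axis at grip height, 71 mm above the worktop. Its x points along the knob's bar to the white-line end, z up. The bar is black, 40 long (x) x 12 thick (y), its top 10 mm above this point, and stands on a disc 44 mm across; the hob's steel top is 26 mm below this point.
- pan: Loose round aluminium pan on the cooking plate, 50 mm high, 160 mm across the rim, with two small wire ears at +y and -y reaching 102 mm from the centre. 0.75 kg. Origin: centre of its underside, 51 mm above the worktop, z up; the rim is 50 mm above the origin.
- rack: Fixed steel utensil rack: base plate 80 (x) x 180 (y) x 12 mm and an upper plate 66 x 170 mm with its top 90 mm above the worktop. Slots of 10 (x) x 53 (y) mm at y = -42 and +42 mm go through the upper plate and 6 mm into the base. Spatula in one, spoon in the other, heads down; which is where varies. Origin: centre of its underside, z up.
- spatula: Loose wooden spatula, 212 mm long, upright in the rack, handle up. Origin: middle of the blade's square end (6 mm above the worktop at first); z toward the handle, x across the thickness. Blade 50 wide (y), 7 thick, 98 long; flat handle 24 wide (y) x 16 thick (x) from z = 120 to 212 mm. 0.09 kg. 1.5 mm of play in the slot; comes out after a straight lift of 90 mm.
- spatula_grip (a point): Point on the middle line of the spatula's handle, 168 mm from the blade's end (44 mm below the top of the handle), a good place to grip; axes as the spatula's.
- spoon: Loose round-ended wooden spoon, 180 mm long, head down in the other slot of the rack, to be left there: flat oval head 40 wide x 7 thick x 105 mm, round handle 14 mm thick. Origin: the end of its head, z toward the handle.
- salt_mill: Wooden salt mill, 58 mm across, 120 mm high, standing on the worktop; a bystander. Origin: centre of its underside, z up.
- lemon: Lemon, 72 x 57 x 58 mm, lying on the worktop; a bystander. Origin: its underside as first placed.
Things that resemble listed ones, but are neither listed nor needed, are in the scene too. There is more than one size of the rack; the job needs the largest.

How it is judged:
By the outcome, as a careful person would: the job done as asked, in the order asked, and still so for the second after the job is handed in, while the arm keeps its last pose, push and grip.
It also fails if it takes over 58 s, if anything falls off the work surface, if the arm or the gripper's body presses on something with over 40 N, if the wrist force passes 120 N, or if a joint passes its speed limit or range.

### The arm

A 6-joint arm with a two-finger parallel gripper is mounted at the origin on a cart in front of the work surface, level with it; the furniture and walls round the work are solid. World frame = base frame: x ahead of the robot, y to its left, z up, the work surface at z = 0. Lengths are in mm, angles in rad, forces in N, time in s.
With the tool pointing down it reaches from about 350 to 975 mm from the base axis. Payload 17.4 kg.
Tool frame: the origin (TCP) lies on the mounting face of the last link; the fingertips stand 173 mm ahead of it and the grasp point (between the pads) lies 155 mm ahead of it; z points along the fingers, y is the line along which they close (so a half turn about z gives the same grasp; the last joint's range is limited). The gripper opens to 85 mm and grips with 20 to 120 N. Pads are 22 mm wide; open, the fingers measure 114 mm over their backs; the gripper's body (76 mm by 85 mm) begins 54 mm behind the grasp point. The pads swing forward as they close: fully open they stand 13 mm farther back than shut.
Start: joints at [-1.155, 0.116, 1.442, -0, 1.584, -0.038], TCP at [295.902, -606.693, 404.703] pointing down, gripper open.
Joint ranges: [-2.83, 2.83], [-0.83, 2.19], [0.07, 2.5], [-1.14, 4.28], [0.01, 3], [-2.97, 2.97]. Speed limits (rad/s): [1.89, 1.89, 2.22, 3.14, 3.14, 3.14].

### API

Orientations are given as [roll, pitch, yaw] about the fixed x, y, z axes, in that order (R = Rz(yaw) Ry(pitch) Rx(roll)).
In Python, from rig import manip gives the robot as it stands.
- The arm moves only by the shell command python3 -m creep 'ROWS' [FORCE]. ROWS is JSON, a list of rows, each a list of 3 entries, a list of its own where there are three numbers: the finger opening in mm, from 0 to 85.4, then the shift along the tool's x, y, z in units of 30 mm (1.0 is 30 mm), then the turn about the tool's z in units of 6 degrees (1.0 is 6 degrees). In form: [[claw, [tx, ty, tz], spin], ...]. A call has exactly 10 rows; each row shifts and turns the commanded pose from where the row before left it, along the tool's axes as they then stand; what a row does not reach is not made up. A row lasts 1/12 s, in which the tool goes at most 41.7 mm and 7.16 degrees, less where a joint would pass 70% of its speed; a pose out of reach is approached as far as the arm can. A call is refused whole if a number of a shift passes 1 or a number of a turn 1, either way. A call with a gripper value outside its range is refused whole. The fingers move at their own pace and stop on an object; FORCE is the grip in N (left out, the last holds). Time passes only in rows, so rows that do not move let the fingers close, or fill a call up. It gives the time, the measured TCP pose, the force, the opening and the grip force at its end, in the units of the state.
- manip.sense(): the state, without advancing time (a new reading comes with each control period).
- manip.get_image(name): name is "side" or "top"; returns a dict with "color" (420x560x3 uint8, red, green, blue), "mtx" (3x3 intrinsics, pixels), "R" (3x3) and "t" (3): a world point X has camera coordinates R X + t. Camera axes: x right, y down, z forward; pixel columns grow to the right and rows downward; lengths in mm; the calibration is good to about 2 mm. A picture is of the moment at which its call begins. There is no depth.
- manip.close_job(): hands the job in; it is judged then, once.
The state is a dict: "time_s": time; "joint_positions": joint angles; "joint_velocities": joint speeds; "effort": joint torques, N m; "position": TCP position; "ee_rot": TCP orientation; "force": force on the tool from outside, world axes, zero at the start; "ft_torque": the same for the moment, N m; "width": finger opening in mm; "finger_force": force on a finger pad.
Only numpy, scipy, OpenCV 4.12 (cv2) and the standard library are available. Lean on these libraries where they do the work, as an engineer would, in place of code of your own. Each camera call takes 0.05 s, during which the arm holds its last target. There are 200 camera calls.

## Working session

There is one attempt and no reset: what is moved stays moved. The work goes in short steps, Python scripts to look and compute and a shell command to move; the robot and the scene stay as the last step left them, time stands still between calls to the robot, and variables do not carry over. Pictures are saved under pics/ and viewed, at most 10 in all, crops included, and the job is handed in when it is done.

```bash
mkdir -p pics; python3 - <<'E'
from rig import manip
import cv2,numpy as np
s=manip.sense();print({k:np.round(v,3).tolist() for k,v in s.items()})
for n in("side","top"):
    d=manip.get_image(n);cv2.imwrite(f"pics/{n}0.png",d["color"][...,::-1])
    print(n,d["mtx"].tolist(),np.round(d["R"],4).tolist(),np.round(d["t"],1).tolist(), (-np.array(d["R"]).T@d["t"]).round())
E
```

```text
{'time_s': 0.0, 'joint_positions': [-1.155, 0.117, 1.442, 0.0, 1.584, -0.038], 'joint_velocities': [-0.0, 0.0, -0.001, -0.0, 0.002, 0.0], 'effort': [-0.002, -73.199, -63.249, -0.0, 0.006, 0.0], 'position': [295.916, -606.698, 403.938], 'ee_rot': [-3.14, -0.0, 0.454], 'force': [0.22, 0.257, -0.349], 'ft_torque': [0.001, -0.019, -0.029], 'finger_force': 0.0, 'width': 85.585}
side [[478.8917365549318, 0.0, 276.98287176918797], [0.0, 478.8917365549318, 213.9831944770803], [0.0, 0.0, 1.0]] [[0.982, -0.1879, 0.0191], [-0.0838, -0.524, -0.8476], [0.1693, 0.8307, -0.5303]] [-504.0, 146.9, 1407.3] [  269. -1187.   881.]
top [[393.01813117356187, 0.0, 281.2887413682918], [0.0, 393.01813117356187, 208.1637780825225], [0.0, 0.0, 1.0]] [[-0.0103, -0.9999, -0.003], [-0.9967, 0.0106, -0.0811], [0.0811, 0.0022, -0.9967]] [12.1, 534.1, 1108.0] [ 443.    4. 1148.]
```

View pics/top0.png

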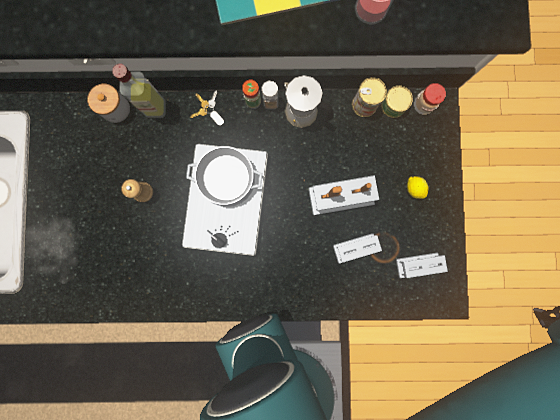

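View pics/side0.png

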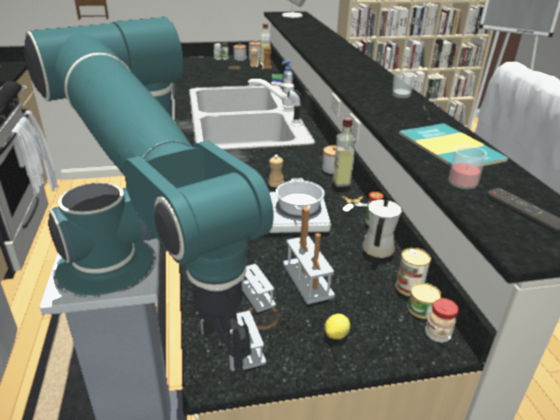

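The top view shows the hob at about (225,200), the knob at (220,240) and the pan at (226,176). There are three racks: (344,195), (358,248) and (422,266). The first is the largest and the only one holding utensils, so it fits. The side view shows a tall handle at (304,225) and a short one at (317,250). I'll confirm in one enlarged crop.

```bash
cat > h.py <<'E'
import numpy as np,cv2
from rig import manip
def cast(d,uv,z):
    uv=np.atleast_2d(np.array(uv,float)); R=np.array(d["R"]);C=-R.T@d["t"]
    r=np.c_[uv,np.ones(len(uv))]@np.linalg.inv(d["mtx"]).T@R
    return C+r*((z-C[2])/r[:,2])[:,None]
def proj(d,X):
    p=(np.atleast_2d(X)@np.array(d["R"]).T+d["t"])@np.array(d["mtx"]).T
    return p[:,:2]/p[:,2:]
E
python3 - <<'E'
import cv2,numpy as np
t=cv2.imread("pics/top0.png");s=cv2.imread("pics/side0.png")
r=lambda a,w,h:cv2.resize(a,(w,h),interpolation=cv2.INTER_CUBIC)
A=r(t[140:260,170:270],400,480)   #4x
B=r(t[165:225,300:390],400,267)   
C=r(s[195:310,270:350],232,333)
o=np.zeros((600,800,3),np.uint8);o[:480,:400]=A;o[:267,400:]=B;o[267:,400:632]=C
cv2.imwrite("pics/c1.png",o)
E
```

```text
(no output)
```

View pics/c1.png

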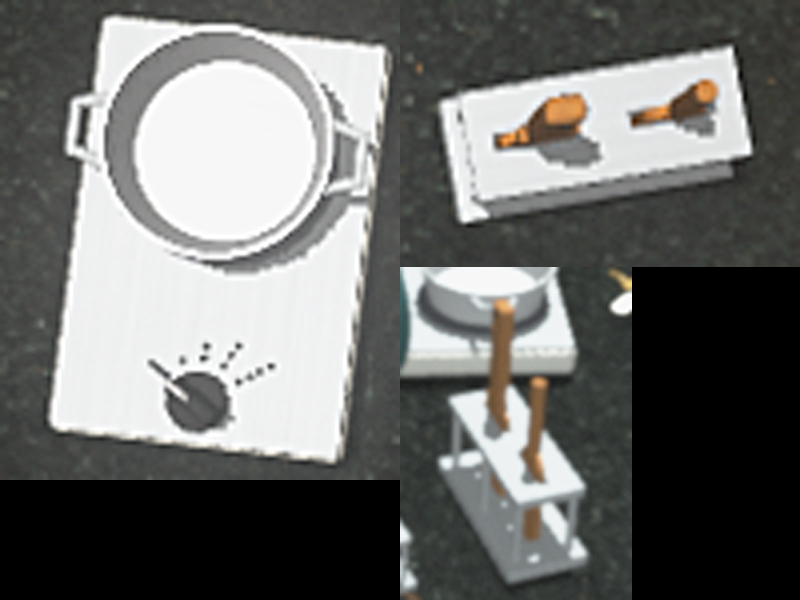

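The knob's line points at the off bar (top px about (208,231)), so it must turn +1.5 rad. The large rack has the wide flat handle, the spatula, in its left slot (px about (338,189)). The thin round spoon is in its right slot (px about (370,186)). This confirms the large rack. Next I'll measure.

```bash
python3 - <<'E'
from h import *
d={n:manip.get_image(n) for n in("top","side")};T=d["top"];im=T["color"];np.save("top.npy",T,allow_pickle=True)
hsv=cv2.cvtColor(im,cv2.COLOR_RGB2HSV)
w=((hsv[...,2]>125)&(hsv[...,1]<60)).astype(np.uint8)
w[:, :160]=0
def quad(x0,y0,x1,y1,z,zz=None):
    m=np.zeros_like(w);m[y0:y1,x0:x1]=w[y0:y1,x0:x1]
    c=max(cv2.findContours(m,0,2)[0],key=cv2.contourArea)
    P=cast(T,c[:,0].astype(float),z)[:,:2]
    r=cv2.minAreaRect(P.astype(np.float32));return r
print("hob",quad(170,140,275,262,45))
B=[(314.6,185.7),(375.4,175.6),(379.2,199.9),(318.5,210.7)]
Q=cast(T,B,90)[:,:2];print("rackplate corners",Q.round(1),Q.mean(0))
# knob: dark blob on hob
k=np.zeros_like(w);k[228:252,205:232]=(hsv[228:252,205:232,2]<75)
n,l,st,ce=cv2.connectedComponentsWithStats(k);i=1+st[1:,4].argmax();print("knob px",ce[i],st[i],cast(T,ce[i],75))
# pan inner bright base
e=[(c[0],c[1]) for c in [(170+105/4,140+140/4),(170+333/4,140+140/4),(170+220/4,140+27/4),(170+220/4,140+258/4)]]
print("pan rim pts",cast(T,e,101).round(1))
g=cv2.HoughCircles(cv2.cvtColor(im,cv2.COLOR_RGB2GRAY)[140:215,180:270],cv2.HOUGH_GRADIENT,1,50,param1=100,param2=15,minRadius=18,maxRadius=35);print(g)
# orange handles
for n in d:
    h=cv2.cvtColor(d[n]["color"],cv2.COLOR_RGB2HSV);o=((h[...,0]>5)&(h[...,0]<20)&(h[...,1]>130)&(h[...,2]>70)).astype(np.uint8)
    x0,y0,x1,y1=(310,170,385,215) if n=="top" else (285,200,335,300)
    m=np.zeros_like(o);m[y0:y1,x0:x1]=o[y0:y1,x0:x1]
    _,_,st,ce=cv2.connectedComponentsWithStats(m);print(n,st[1:].tolist(),ce[1:].round(1).tolist())
    b=(m*((h[...,2]>165)))
    _,_,st,ce=cv2.connectedComponentsWithStats(b.astype(np.uint8));print(" bright",st[1:].tolist(),ce[1:].round(1).tolist())
print("handle top",cast(T,(337.6,189.1),218),cast(d["side"],(305.9,208),218),"spoon top",cast(T,(369.5,185.2),186),cast(d["side"],(270+139/2.9,195+112/2.9),186))
E
```

```text
hob ((563.3208618164062, 172.609375), (222.873046875, 300.04302978515625), 82.75629425048828)
rackplate corners [[ 588.8  -84.6]
 [ 614.7 -250.2]
 [ 548.3 -258.5]
 [ 520.7  -94. ]] [ 568.14136028 -171.80485507]
knob px [208.5 251. ] [205 251   8   1   8] [[415.27787194 205.25832958  75.        ]]
pan rim pts [[619.8 234.3 101. ]
 [618.1  80.9 101. ]
 [696.2 157.  101. ]
 [539.2 156.8 101. ]]
[[[43.5 35.5 27.7]]]
top [[364, 183, 7, 5, 22], [332, 186, 9, 9, 52], [352, 187, 11, 6, 22], [329, 191, 2, 2, 2], [322, 194, 7, 4, 19]] [[367.7, 185.1], [336.4, 189.6], [357.1, 190.2], [329.5, 191.5], [325.2, 195.5]]
 bright [[367, 183, 4, 5, 16], [333, 186, 8, 7, 40], [355, 189, 5, 3, 10], [323, 194, 6, 4, 13]] [[368.5, 185.0], [336.5, 189.0], [357.3, 190.1], [325.4, 195.4]]
side [[304, 208, 4, 3, 6], [316, 233, 4, 4, 9], [316, 252, 1, 1, 1], [316, 259, 1, 1, 1]] [[305.0, 209.5], [317.4, 234.6], [316.0, 252.0], [316.0, 259.0]]
 bright [[304, 208, 4, 3, 5], [316, 234, 4, 3, 8]] [[305.2, 209.4], [317.4, 234.8]]
handle top [[ 562.38894731 -128.49574767  218.        ]] [[ 562.33822334 -131.70147713  218.        ]] spoon top [[ 575.34918941 -211.86410184  186.        ]] [[ 576.90493994 -209.17893895  186.        ]]
```

```bash
cat >> h.py <<'E'
def go(p,psi):
    """tool-frame units left to TCP target p with tool yaw psi (tool down); spin after shift"""
    s=manip.sense();q=s["ee_rot"][2];D=np.array(p)-s["position"];c,n=np.cos(q),np.sin(q)
    sp=-np.rad2deg((psi-q+np.pi)%(2*np.pi)-np.pi)/6
    print("t",round(s["time_s"],2),"pos",np.round(s["position"],1),"rot",np.round(s["ee_rot"],3),"j6",round(s["joint_positions"][5],2),"w",round(s["width"],1),"ff",round(s["finger_force"],1),"F",np.round(s["force"],1))
    print("units x y z",np.round([(D[0]*c+D[1]*n)/30,(D[0]*n-D[1]*c)/30,-D[2]/30],2),"spin",round(sp,2))
E
python3 - <<'E'
from h import *
T=np.load("top.npy",allow_pickle=True).item()
f=lambda p:(170+np.array(p,float)/4)-[[0,30]]
P=lambda L,z:cast(T,[(170+a/4-.4,140+b/4-.4) for a,b in L],z)[:,:2]
H=P([(103,17),(388,45),(340,462),(52,430)],45);print(H.round(1),H.mean(0))
print([np.arctan2(*(H[i]-H[j])[::-1]) for i,j in((0,3),(1,2))],[np.arctan2(*(H[i]-H[j])[::-1])-np.pi/2 for i,j in((0,1),(3,2))])
print("knob disc",P([(197,402)],65), "off mark",P([(150,362)],45),"3dot",P([(238,346),(230,356),(223,366)],45))
E
python3 -m creep '[[60,[0.73,-0.96,0],0],[60,[0.73,-0.96,0],0],[60,[0.73,-0.96,0],0],[60,[0.73,-0.96,0],0],[60,[0.73,-0.96,0],0],[60,[0.73,-0.96,0],0],[60,[0.73,-0.96,0],0],[60,[0.73,-0.96,0],0],[60,[0.73,-0.96,0],0],[60,[0.73,-0.96,0],0]]' 40
```

```text
[[719.1 249.9]
 [696.6  46.6]
 [401.8  82.2]
 [426.1 283.3]] [560.90932629 165.51178532]
[np.float64(-0.1137660395196027), np.float64(-0.12025706677549068)] [np.float64(-0.11041058454705865), np.float64(-0.12010056466657293)]
knob disc [[444.51079241 178.82802237]] off mark [[472.8337761  215.08551925]] 3dot [[483.39998139 153.3868778 ]
 [476.45066351 158.99416426]
 [469.50099453 163.89489153]]
time_s: 1.03
position: [366.2, -250.2, 404.7]
ee_rot: [3.141, -0.0, 0.453]
force: [1.0, -0.2, -0.3]
width: 59.9
finger_force: 0.0
```

```bash
python3 -m creep '[[60,[0.66,-0.9,0],0],[60,[0.66,-0.9,0],0],[60,[0.66,-0.9,0],0],[60,[0.66,-0.9,0],0],[60,[0.66,-0.9,0],0],[60,[0.66,-0.9,0],0],[60,[0.66,-0.9,0],0],[60,[0.66,-0.9,0],0],[60,[0.66,-0.9,0],0],[60,[0.66,-0.9,0],0]]' >/dev/null
python3 -m creep '[[60,[0.66,-0.9,0],0],[60,[0.66,-0.9,0],0],[60,[0.66,-0.9,0],0],[60,[0,0,0],-0.8],[60,[0,0,0],-0.8],[60,[0,0,0],-0.8],[60,[0,0,0],-0.8],[60,[0,0,0],-0.9],[60,[0,0,0],0],[60,[0,0,0],0]]'
python3 -c "
from h import *
go([444.3,179,228],0.883)"
```

```text
time_s: 2.7
position: [443.9, 176.5, 404.6]
ee_rot: [-3.142, 0.0, 0.88]
force: [-0.2, 0.3, 0.4]
width: 60.0
finger_force: 0.0
t 2.7 pos [443.9 176.5 404.6] rot [-3.142  0.     0.88 ] j6 1.02 w 60.0 ff 0.0 F [-0.2  0.3  0.4]
units x y z [ 0.07 -0.04  5.89] spin -0.03
```

```bash
python3 -m creep '[[50,[0.07,-0.04,0.8],0],[50,[0,0,0.9],0],[50,[0,0,0.9],0],[50,[0,0,0.9],0],[50,[0,0,0.9],0],[50,[0,0,0.8],0],[50,[0,0,0.5],0],[50,[0,0,0.18],0],[50,[0,0,0],0],[50,[0,0,0],0]]'
python3 -m creep '[[0,[0,0,0],0],[0,[0,0,0],0],[0,[0,0,0],0],[0,[0,0,0],0],[0,[0,0,0],0],[0,[0,0,0],0],[0,[0,0,0],0],[0,[0,0,0],0],[0,[0,0,0],0],[0,[0,0,0],0]]' 40
python3 - <<'E'
from h import *
go([444.3,179,228],0.883)
a=manip.get_image("top")["color"][130:270,150:300];b=manip.get_image("side")["color"][150:270,220:340]
cv2.imwrite("pics/k1.png",np.hstack([cv2.resize(a,(400,373)),cv2.resize(b,(373,373))])[...,::-1])
E
```

```text
time_s: 3.53
position: [444.6, 178.9, 229.1]
ee_rot: [3.141, -0.001, 0.882]
force: [0.2, -0.6, 0.6]
width: 49.9
finger_force: 0.0
time_s: 4.37
position: [443.9, 179.5, 229.5]
ee_rot: [-3.139, -0.001, 0.883]
force: [-15.1, 7.5, 13.2]
width: 11.1
finger_force: 40.3
t 4.37 pos [443.9 179.5 229.5] rot [-3.139e+00 -1.000e-03  8.830e-01] j6 1.02 w 11.1 ff 40.3 F [-15.1   7.5  13.2]
units x y z [-0.01  0.02  0.05] spin 0.0
```

View pics/k1.png

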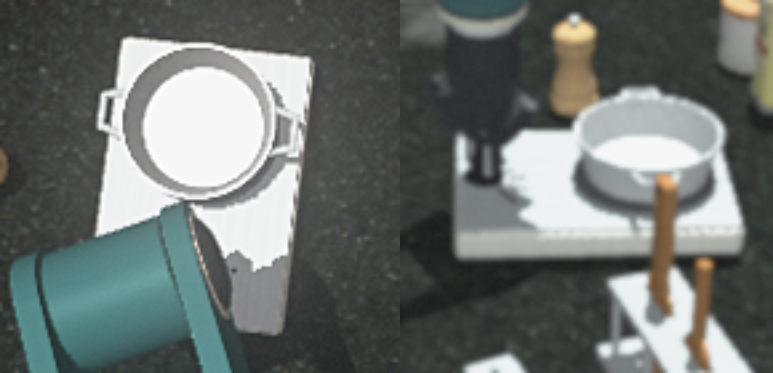

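The side crop shows the fingers on the knob (about (485,165) in the crop) and the pan untouched. The measured width of 11.1 mm fits the 12 mm bar. Now I'll turn it 14.3 units clockwise.

```bash
python3 -m creep '[[0,[0,0,0],0.8],[0,[0,0,0],0.8],[0,[0,0,0],0.8],[0,[0,0,0],0.8],[0,[0,0,0],0.8],[0,[0,0,0],0.8],[0,[0,0,0],0.8],[0,[0,0,0],0.8],[0,[0,0,0],0.8],[0,[0,0,0],0.8]]' 50
python3 -m creep '[[0,[0,0,0],0.8],[0,[0,0,0],0.8],[0,[0,0,0],0.8],[0,[0,0,0],0.8],[0,[0,0,0],0.8],[0,[0,0,0],0.8],[0,[0,0,0],0.8],[0,[0,0,0],0.72],[0,[0,0,0],0],[0,[0,0,0],0]]'
python3 -c "
from h import *
go([444.3,179,228],-0.617)"
```

```text
time_s: 5.3
position: [443.6, 180.0, 229.5]
ee_rot: [-3.138, 0.003, 0.042]
force: [-20.1, 17.0, 15.3]
width: 11.2
finger_force: 51.4
time_s: 6.13
position: [443.7, 180.5, 229.5]
ee_rot: [-3.138, 0.005, -0.617]
force: [-18.6, 23.4, 12.0]
width: 10.9
finger_force: 51.0
t 6.13 pos [443.7 180.5 229.5] rot [-3.138  0.005 -0.617] j6 2.52 w 10.9 ff 51.0 F [-18.6  23.4  12. ]
units x y z [0.05 0.03 0.05] spin 0.0
```

```bash
python3 -m creep '[[50,[0,0,0],0],[50,[0,0,0],0],[50,[0,0,0],0],[50,[0,0,-0.3],0],[50,[0,0,-0.9],0],[50,[0,0,-1],0],[50,[0,0,-1],0],[50,[0,0,-1],0],[50,[0,0,-1],0],[50,[0,0,-1],0]]' 20
python3 -c "
from h import *
go([562,-129.8,415],0.163)"
```

```text
time_s: 6.97
position: [444.0, 178.5, 416.7]
ee_rot: [-3.141, -0.001, -0.617]
force: [0.3, 0.1, 0.9]
width: 50.0
finger_force: 0.0
t 6.97 pos [444.  178.5 416.7] rot [-3.141e+00 -1.000e-03 -6.170e-01] j6 2.52 w 50.0 ff 0.0 F [0.3 0.1 0.9]
units x y z [9.15 6.11 0.06] spin -7.45
```

```bash
python3 -m creep '[[50,[0.915,0.611,0],0],[50,[0.915,0.611,0],0],[50,[0.915,0.611,0],0],[50,[0.915,0.611,0],0],[50,[0.915,0.611,0],0],[50,[0.915,0.611,0],0],[50,[0.915,0.611,0],0],[50,[0.915,0.611,0],0],[50,[0.915,0.611,0],0],[50,[0.915,0.611,0],0]]' >/dev/null
python3 -m creep '[[50,[0,0,0],-0.83],[50,[0,0,0],-0.83],[50,[0,0,0],-0.83],[50,[0,0,0],-0.83],[50,[0,0,0],-0.83],[50,[0,0,0],-0.83],[50,[0,0,0],-0.83],[50,[0,0,0],-0.83],[50,[0,0,0],-0.82],[50,[0,0,0],0]]'
python3 - <<'E'
from h import *
go([562,-129.8,332],0.163)
a=manip.get_image("top")["color"][140:260,170:270];b=manip.get_image("side")["color"][150:310,240:373]
cv2.imwrite("pics/k2.png",np.hstack([cv2.resize(a,(400,480),interpolation=2),cv2.resize(b,(399,480),interpolation=2)])[...,::-1])
E
```

```text
time_s: 8.63
position: [562.2, -129.6, 415.0]
ee_rot: [3.141, -0.0, 0.169]
force: [-0.6, 0.7, 0.1]
width: 50.0
finger_force: 0.0
t 8.63 pos [ 562.2 -129.6  415. ] rot [ 3.141 -0.     0.169] j6 1.13 w 50.0 ff 0.0 F [-0.6  0.7  0.1]
units x y z [-0.01  0.01  2.77] spin 0.05
```

View pics/k2.png

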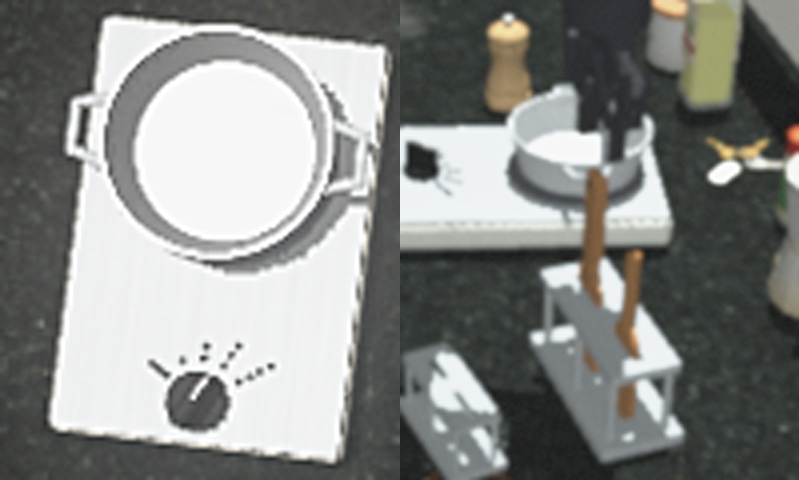

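The white line now points at the three-dot row (crop (208,375) toward (230,355)), and the pan has not moved. Now I'll descend on the spatula and grip it.

```bash
python3 -m creep '[[50,[0,0,0.8],0],[50,[0,0,0.9],0],[50,[0,0,0.7],0],[50,[0,0,0.37],0],[50,[0,0,0],0],[0,[0,0,0],0],[0,[0,0,0],0],[0,[0,0,0],0],[0,[0,0,0],0],[0,[0,0,0],0]]' 50
python3 -c "
from h import *
go([562,-129.8,332],0.163)"
```

```text
time_s: 9.57
position: [562.6, -129.4, 332.9]
ee_rot: [3.141, -0.002, 0.165]
force: [-0.6, 1.5, 7.5]
width: 23.7
finger_force: 50.4
t 9.57 pos [ 562.6 -129.4  332.9] rot [ 3.141e+00 -2.000e-03  1.650e-01] j6 1.14 w 23.7 ff 50.4 F [-0.6  1.5  7.5]
units x y z [-0.02  0.01  0.03] spin 0.02
```

```bash
python3 -m creep '[[0,[0,0,-0.2],0],[0,[0,0,-0.4],0],[0,[0,0,-0.4],0],[0,[0,0,-0.4],0],[0,[0,0,-0.5],0],[0,[0,0,-0.5],0],[0,[0,0,-0.5],0],[0,[0,0,-0.5],0],[0,[0,0,-0.4],0],[0,[0,0,0],0]]'
python3 - <<'E'
from h import *
go([513,-138,388],0.163)
a=manip.get_image("side")["color"][130:320,220:360]
cv2.imwrite("pics/s1.png",cv2.resize(a,(420,570),interpolation=2)[...,::-1])
E
```

```text
time_s: 10.4
position: [562.4, -129.4, 448.6]
ee_rot: [3.14, -0.003, 0.165]
force: [0.2, 0.1, -0.8]
width: 23.2
finger_force: 49.7
t 10.4 pos [ 562.4 -129.4  448.6] rot [ 3.14e+00 -3.00e-03  1.65e-01] j6 1.14 w 23.2 ff 49.7 F [ 0.2  0.1 -0.8]
units x y z [-1.67  0.01  2.02] spin 0.02
```

View pics/s1.png

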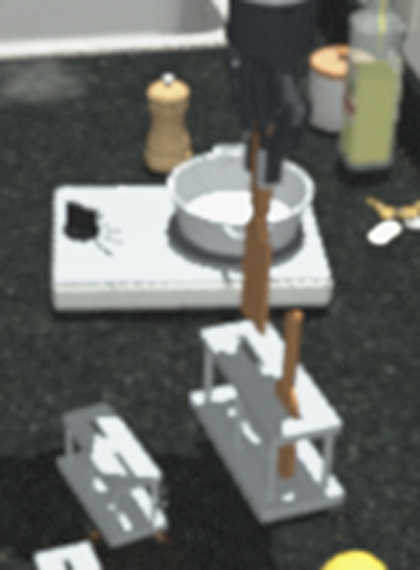

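The spatula is clear of the slot (blade end about (258,330) in the crop) and the spoon stays put. The tool can't tilt, so I'll slant the spatula by pivoting it in a light grip. The blade goes against the fixed rack's near plate edge.

```bash
python3 -m creep '[[0,[-0.5,0,0],0],[0,[-0.6,0,0],0],[0,[-0.57,0,0],0],[0,[0,0,0.6],0],[0,[0,0,0.7],0],[0,[0,0,0.7],0],[0,[0,0,0.7],0],[0,[0,0,0.59],0],[0,[0,0,0],0],[0,[0,0,0],0]]'
python3 -m creep '[[0,[0.3,0,0],0],[0,[0.3,0,0],0],[0,[0.3,0,0],0],[0,[0.3,0,0],0],[0,[0.3,0,0],0],[0,[0.3,0,0],0],[0,[0,0,0],0],[0,[0,0,0],0],[0,[0,0,0],0],[0,[0,0,0],0]]' 20
cat > look.py <<'E'
import sys
from h import *
go([513,-138,350],0.163)
out=[]
for n in("side","top"):
    d=manip.get_image(n);s=manip.sense();g=np.array(s["position"])-[0,0,155]
    u,v=proj(d,g)[0].astype(int)
    o=np.zeros((140,140,3),np.uint8)
    im=cv2.copyMakeBorder(d["color"],140,140,140,140,cv2.BORDER_CONSTANT)[v+100:v+240,u+70:u+210];out.append(cv2.resize(im,(400,400),interpolation=2))
    print(n,"crop origin",u-70,v-40)
cv2.imwrite(sys.argv[1],np.hstack(out)[...,::-1])
E
python3 look.py pics/p1.png
```

```text
time_s: 11.28
position: [512.8, -137.6, 345.5]
ee_rot: [-3.14, 0.002, 0.165]
force: [-0.5, -0.5, -0.6]
width: 23.6
finger_force: 49.5
time_s: 12.12
position: [566.2, -128.7, 346.9]
ee_rot: [3.141, -0.001, 0.165]
force: [-0.0, 0.5, 0.0]
width: 23.5
finger_force: 50.5
t 12.12 pos [ 566.2 -128.7  346.9] rot [ 3.141e+00 -1.000e-03  1.650e-01] j6 1.14 w 23.5 ff 50.5 F [-0.   0.5  0. ]
units x y z [-1.8   0.01 -0.1 ] spin 0.02
side crop origin 236 175
top crop origin 266 148
```

View pics/p1.png

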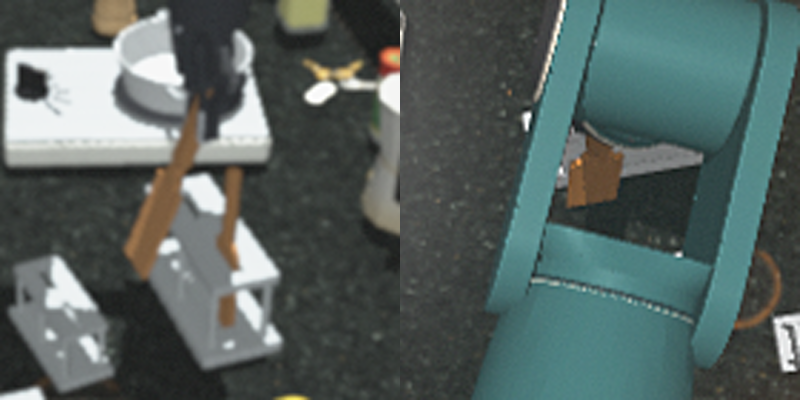

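The pivot works: the blade now leans on the plate edge (crop about (140,260)). I'll push 60 mm further to reach 45°.

```bash
python3 -m creep '[[0,[0.25,0,0],0],[0,[0.25,0,0],0],[0,[0.25,0,0],0],[0,[0.25,0,0],0],[0,[0.25,0,0],0],[0,[0.25,0,0],0],[0,[0.25,0,0],0],[0,[0.25,0,0],0],[0,[0,0,0],0],[0,[0,0,0],0]]'
python3 look.py pics/p2.png
```

```text
time_s: 13.05
position: [625.6, -118.9, 346.6]
ee_rot: [3.142, -0.0, 0.165]
force: [-0.8, 0.1, 1.3]
width: 23.4
finger_force: 50.7
t 13.05 pos [ 625.6 -118.9  346.6] rot [ 3.142 -0.     0.165] j6 1.18 w 23.4 ff 50.7 F [-0.8  0.1  1.3]
units x y z [-3.81  0.01 -0.11] spin 0.02
side crop origin 256 171
top crop origin 261 125
```

View pics/p2.png

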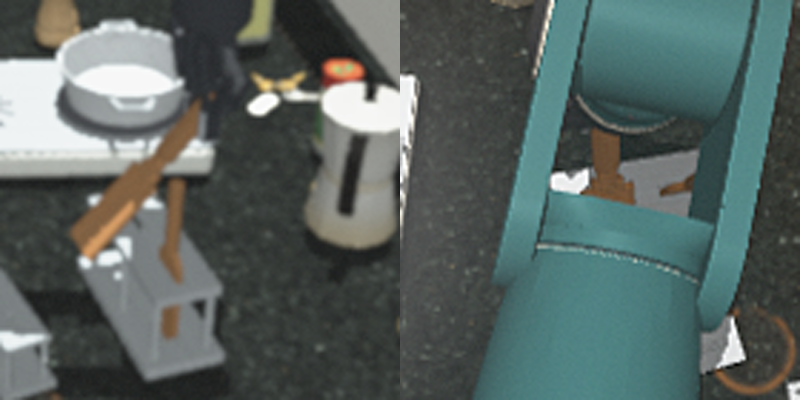

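```bash
python3 -m creep '[[0,[0,0,0],0],[0,[0,0,0],0],[0,[0,0,-0.3],0],[0,[0,0,-0.6],0],[0,[0,0,-0.7],0],[0,[0,0,-0.7],0],[0,[0,0,-0.6],0],[0,[0,0,-0.3],0],[0,[0,0,0],0],[0,[0,0,0],0]]' 100
cat > tip.py <<'E'
from h import *
s=manip.sense();p=np.array(s["position"]);q=s["ee_rot"][2];g=p-[0,0,155]
ax=np.array([np.cos(q),np.sin(q),0]);n=np.array([-np.sin(q),np.cos(q),0])
d=manip.get_image("side");h=cv2.cvtColor(d["color"],cv2.COLOR_RGB2HSV)
m=((h[...,0]>3)&(h[...,0]<20)&(h[...,1]>110)&(h[...,2]>50)).astype(np.uint8)
mm=np.zeros_like(m);u,v=proj(d,g)[0].astype(int);mm[v-60:v+110,u-110:u+60]=m[v-60:v+110,u-110:u+60]
k,l,st,ce=cv2.connectedComponentsWithStats(mm);i=1+st[1:,4].argmax()
P=np.argwhere(l==i)[:,::-1].astype(float)
R=np.array(d["R"]);C=-R.T@d["t"];r=np.c_[P,np.ones(len(P))]@np.linalg.inv(d["mtx"]).T@R
X=C+r*(((g-C)@n)/(r@n))[:,None]
a=np.c_[(X-g)@ax,(X-g)[:,2]]
L=np.hypot(*a.T);far=a[L>np.percentile(L,97)]
c=a.mean(0);vx,vy,_,_=cv2.fitLine(a.astype(np.float32),1,0,.01,.01).ravel()
e,t=far.mean(0),np.rad2deg(np.arctan2(vy,vx));print("n",len(P),"bbox",st[i][:4],"far end (x',z') rel grip",e.round(1),"len",L.max().round(1),"angle from grip to end",np.rad2deg(np.arctan2(-e[1],-e[0])).round(1),"fit",t.round(1))
E
python3 tip.py; python3 look.py pics/p3.png
```

```text
time_s: 13.98
position: [625.3, -118.9, 442.3]
ee_rot: [3.142, -0.0, 0.165]
force: [-0.3, 0.5, -2.1]
width: 22.8
finger_force: 97.9
n 531 bbox [284 176  44  58] far end (x',z') rel grip [-113.2 -135. ] len 181.5 angle from grip to end 50.0 fit 50.0
t 14.03 pos [ 625.4 -118.9  441.4] rot [-3.141e+00  1.000e-03  1.650e-01] j6 1.18 w 22.9 ff 97.9 F [ 0.7  0.  -2. ]
units x y z [-3.8   0.01  3.05] spin 0.02
side crop origin 259 141
top crop origin 266 117
```

View pics/p3.png

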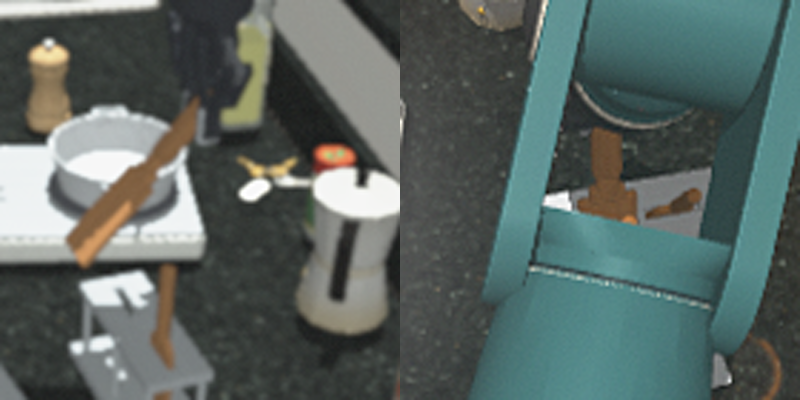

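```bash
python3 - <<'E'
from h import *
s=manip.sense();g=np.array(s["position"])-[0,0,155];q=s["ee_rot"][2]
ax=np.array([np.cos(q),np.sin(q),0]);n=np.array([-np.sin(q),np.cos(q),0])
d=manip.get_image("side");R=np.array(d["R"]);C=-R.T@d["t"]
for uv in((283,225.3),(288,234),(285.4,229.5)):
  for off in ((0,) if uv[0]==285.4 else (25 if uv[0]==283 else -25,)):
    r=R.T@np.linalg.inv(d["mtx"])@[*uv,1];X=C+r*((g+off*n-C)@n/(r@n))-g
    print(uv,(X@ax).round(1),X[2].round(1),np.hypot(X@ax,X[2]).round(1),np.rad2deg(np.arctan2(-X[2],-X@ax)).round(1))
E
```

```text
(283, 225.3) -117.6 -129.1 174.6 47.7
(288, 234) -122.6 -124.4 174.7 45.4
(285.4, 229.5) -120.3 -126.5 174.5 46.4
```

Taking the middle of the blade end at about (285,229), the slant is 46.5° with the end 120 mm back and 125 mm below the grip. Next I'll carry it over the pan.

```bash
python3 -m creep '[[0,[0.15,-0.25,0],0],[0,[0.3,-0.5,0],0],[0,[0.35,-0.6,0],0],[0,[0.35,-0.6,0],0],[0,[0.35,-0.6,0],0],[0,[0.35,-0.6,0],0],[0,[0.35,-0.6,0],0],[0,[0.35,-0.6,0],0],[0,[0.35,-0.6,0],0],[0,[0.35,-0.6,0],0]]' >/dev/null
python3 -m creep '[[0,[0.35,-0.6,0],0],[0,[0.35,-0.6,0],0],[0,[0.35,-0.6,0],0],[0,[0.35,-0.6,0],0],[0,[0.3,-0.6,0],0],[0,[0.2,-0.45,0],0],[0,[0.1,-0.25,0],0],[0,[0,0,0],0],[0,[0,0,0],0],[0,[0,0,0],0]]'
python3 -c "
from h import *
go([735.4,177.6,416],0.165)"
```

```text
time_s: 15.85
position: [735.1, 179.9, 442.6]
ee_rot: [3.141, -0.0, 0.164]
force: [-0.4, 0.1, -1.4]
width: 23.0
finger_force: 97.9
t 15.85 pos [735.1 179.9 442.6] rot [ 3.141 -0.     0.164] j6 1.61 w 23.0 ff 97.9 F [-0.4  0.1 -1.4]
units x y z [-0.    0.08  0.89] spin -0.01
```

```bash
python3 -m creep '[[0,[0,0.08,0.1],0],[0,[0,0,0.2],0],[0,[0,0,0.2],0],[0,[0,0,0.2],0],[0,[0,0,0.1],0],[0,[0,0,0.06],0],[0,[0,0,0],0],[0,[0,0,0],0],[0,[0,0,0],0],[0,[0,0,0],0]]'
python3 - <<'E'
from h import *
go([735.4,177.6,416],0.165)
o=[]
for n,(x,y) in {"side":(225,130),"top":(160,135)}.items():
    d=manip.get_image(n);print(n,proj(d,[[617.5,158,136],[617.5,158,101]]).round(1).tolist());o.append(cv2.resize(d["color"][y:y+133,x:x+133],(399,399),interpolation=2))
cv2.imwrite("pics/f1.png",np.hstack(o)[...,::-1])
E
```

```text
time_s: 16.68
position: [735.7, 178.3, 417.1]
ee_rot: [-3.142, -0.001, 0.165]
force: [-0.4, -0.4, -0.9]
width: 22.8
finger_force: 97.9
t 16.68 pos [735.7 178.3 417.1] rot [-3.142e+00 -1.000e-03  1.650e-01] j6 1.61 w 22.8 ff 97.9 F [-0.4 -0.4 -0.9]
units x y z [-0.01  0.02  0.04] spin -0.0
side [[299.9, 182.6], [299.5, 191.9]]
top [[222.6, 173.3], [224.6, 175.5]]
```

View pics/f1.png

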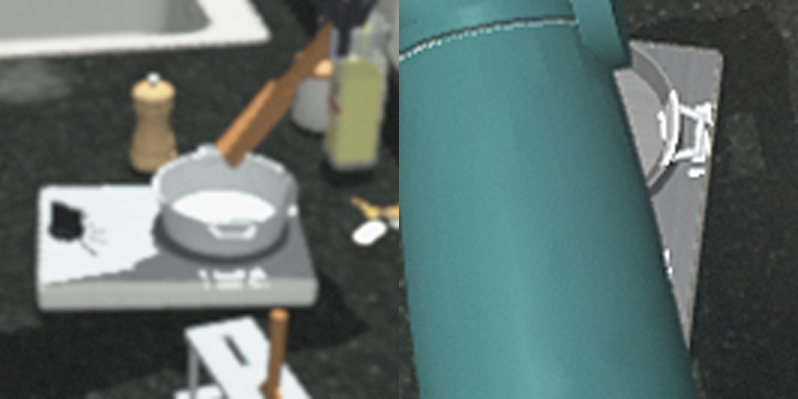

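The blade end is at side px (300,182), and the projected point over the pan centre is (299.9,182.6). The rim centre is about 9 px lower, so the blade is about 35 mm above the rim and clear. The pan, knob, spoon and mill are unchanged.

```bash
python3 -c "
from rig import manip
print(manip.close_job())"
```

```text
the job is handed in; nothing more can be done
None
```

I handed the job in at about 17 s: the knob is at three dots, and the gripper holds the spatula at about 46° with its blade end over the middle of the pan, about 35 mm above the rim. To get that slant, I pushed the blade against the rack's edge on the way.

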